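# Shut the detergent flap and start the washing machine

### The arm

A 7-joint arm with a two-finger parallel gripper is mounted at the origin on the work surface. World frame = base frame: x ahead of the robot, y to its left, z up, the work surface at z = 0. Lengths are in m, angles in rad, forces in N, time in s.
With the tool pointing down it reaches from about 0.425 to 0.875 m from the base axis. Payload 4.7 kg.
Tool frame: the origin (TCP) lies at the very end of the fingers, on their centre line; the grasp point (between the pads) lies 19 mm behind it; z points along the fingers, y is the line along which they close (so a half turn about z gives the same grasp; the last joint's range is limited). The gripper opens to 87 mm and grips with 3 to 60 N. Pads are 19 mm wide; open, the fingers measure 117 mm over their backs; the gripper's body (75 mm by 190 mm) begins 51 mm behind the grasp point.
Start: joints at [-1.152, 0.321, -0.07, 1.45, 0.023, 1.371, -0.057], TCP at [0.256, 0.597, 0.223] pointing down, gripper open.
Joint ranges: [-2.86, 2.86], [-0.3, 2.09], [-1.38, 1.24], [0.06, 2.45], [-1.56, 4.7], [0.09, 2.05], [-2.69, 2.69]. Speed limits (rad/s): [2.57, 2.57, 3.14, 3.14, 3.14, 3.14, 3.14].

### API

Orientations are given as a rotation vector (axis times angle).
In Python, from bench import ctrl, get_image, job gives the robot as it stands.
- The arm moves only by the shell command python3 -m crank 'ROWS' [FORCE]. ROWS is JSON, a list that holds one entry, the list of rows, each a list of 5 numbers: the shift along the tool's x, y, z in mm, then the turn about the tool's z in rad, then the closure, from -1 (fully open) to 1 (shut), so that 0 is half open. A call has 1 to 10 rows; each row shifts and turns the commanded pose from where the row before left it, along the tool's axes as they then stand; what a row does not reach is not made up. A row lasts 1/12 s, in which the tool goes at most 41.7 mm and 7.16 degrees, less where a joint would pass 70% of its speed; a pose out of reach is approached as far as the arm can. A call with a gripper value outside its range is refused whole. The fingers move at their own pace and stop on an object; FORCE is the grip in N (left out, the last holds). Time passes only in rows, so rows that do not move let the fingers close. It gives the time, the measured TCP pose, the force, the opening and the grip force at its end, in the units of the state.
- ctrl.get_state(): the state, without advancing time (a new reading comes with each control period).
- get_image(name): name is "scene" or "top"; returns a dict with "pixels" (400x640x3 uint8, red, green, blue), "fx", "fy", "cx", "cy" (pixels), "T" (4x4, takes a point from camera to world coordinates). Camera axes: x right, y down, z forward; pixel columns grow to the right and rows downward; lengths in m; the calibration is good to about 2 mm. A picture is of the moment at which its call begins. There is no depth.
- job.close_job(): hands the job in; it is judged then, once.
The state is a dict: "time": time; "joint_positions": joint angles; "qd": joint speeds; "joint_torque": joint torques, N m; "position": TCP position; "tool_rot": TCP orientation; "ft_force": force on the tool from outside, world axes, zero at the start; "torque": the same for the moment, N m; "grip_width": opening from 0.0 (shut) to 1.0 (fully open); "grip_force": force on a finger pad.
Only numpy, scipy, OpenCV 4.12 (cv2) and the standard library are available. Lean on these libraries where they do the work, as an engineer would, in place of code of your own. Each camera call takes 0.05 s, during which the arm holds its last target. There are 200 camera calls.

### The job

The detergent is in: start the wash. With the fingertips, gently push the detergent flap at the front left of the washing machine's top down until it is fully shut, then lightly press the Start key (the largest round key, at the right-hand end of the row) down to its stop and let it come up again. Press no other key, do not lift the flap further open, leave the mug, jar and brush on the lid where they are, and withdraw clear of the machine.

Things in the scene. Friction and masses are not known exactly. Their poses are not given: they have to be found in the camera images.
- washer: white top-loading washing machine, fixed, 540 mm wide, 560 mm deep, 920 mm high; origin at the centre of its flat top deck, x to its rear, y to its left (seen by someone standing at its front, where the robot is), z up. Along the front of the deck lie the detergent flap (left end) and a black key panel 2 mm thick; behind them the closed lid, 400 mm deep and 470 mm wide, its front edge 60 mm behind the line of the key centres, its top 12 mm above the deck.
- key_start_top (a point): centre of the top face of the Start key: the largest key, round, 36 mm across, at the right-hand end of the key row (farthest from the flap). Up, its face stands 8 mm above the deck (6 mm above the panel); pressed, 4 mm lower.
- key_start (a joint): Start key: joint value is how far it is pressed in m: 0 up, 0.004 at its stop (spring: starts to move at 1.5 N, 4.5 N at the stop; springs back when released)
- flap (a joint): angle of the detergent flap in rad: 0 shut (flat on the deck), growing as it opens upward; it starts between about 0.5 and 1.0. A stiff friction hinge holds it wherever it is left; 1 to 2 N down near its front edge moves it.
- flap_hinge (a point): middle of the flap's hinge line, which runs along the washer's y axis at deck height, at the flap's rear edge (x to the washer's rear, as the washer's, when shut)
- flap_front (a point): middle of the front (free) edge of the flap, on its upper face. The flap is a white plastic plate 106 mm wide, 72 mm from hinge to front edge, 5 mm thick, with a 6 mm finger lip in front; shut, its upper face lies 5 mm above the deck.
- key_power (a joint): Power key, to be left alone: round, 22 mm across, at the left-hand end of the key row, 275 mm from the Start key (washer +y); joint value is how far it is pressed in m: 0 up, 0.004 at its stop (spring: starts to move at 1.5 N, 4.5 N at the stop; springs back when released)
- key_option1 (a joint): option key, to be left alone: oblong, 16 mm wide and 28 mm deep, 145 mm from the Start key's centre along the row (washer +y); joint value is how far it is pressed in m: 0 up, 0.004 at its stop (spring: starts to move at 1.5 N, 4.5 N at the stop; springs back when released)
- key_option2 (a joint): option key, to be left alone: oblong, 16 mm wide and 28 mm deep, 100 mm from the Start key's centre along the row (washer +y); joint value is how far it is pressed in m: 0 up, 0.004 at its stop (spring: starts to move at 1.5 N, 4.5 N at the stop; springs back when released)
- key_option3 (a joint): option key, to be left alone: oblong, 16 mm wide and 28 mm deep, 55 mm from the Start key's centre along the row (washer +y); joint value is how far it is pressed in m: 0 up, 0.004 at its stop (spring: starts to move at 1.5 N, 4.5 N at the stop; springs back when released)
- mug: bystander: loose aluminium mug, 80 mm across, 85 mm high, with a handle, standing on the lid; origin at the centre of its underside, z up
- jar: bystander: loose closed white jar of powder, 68 mm across, 105 mm high, standing on the lid; origin at the centre of its underside, z up
- brush: bystander: loose bamboo-handled bristle brush, 210 mm long, 48 mm wide, 34 mm high, bristles down on the lid; origin about its middle at lid height, x along it towards the bristles, z up

How it is judged:
On the way, in this order (a step that is already met when the one before it is completed fails the run):
1. the detergent flap is pushed shut (value of joint flap below 0.06 rad), for 0.1 s.
2. the Start key is pressed down by the fingers (value of joint key_start above 0.003 m and contact force between the fingers and washer above 0.5 N and value of joint flap below 0.06 rad), for 0.05 s.
At the end, for the whole second after the job is handed in: The flap is shut (within 0.06 rad, 4 mm at its front edge), the Start key has been pressed at least 3 of its 4 mm after that and is up again, all other keys are up, and mug, jar and brush stand at rest within 10 mm of where they were (value of joint flap below 0.06 rad and value of joint each of key_start, key_power, key_option1, key_option2, key_option3 below 0.001 m and distance of each of mug, jar, brush from where it was at the start of the episode below 0.01 m and angle between each of mug, jar, brush's own z axis and vertical below 0.1 rad and linear speed of each of mug, jar, brush below 0.02 m/s); the robot touches nothing.
It fails at once if another key is pressed (more than 1.5 mm) (value of joint any of key_power, key_option1, key_option2, key_option3 above 0.0015 m).
It fails at once if the Start key is pressed while the flap is still open (value of joint key_start above 0.002 m and value of joint flap above 0.1 rad).
It fails at once if the flap is lifted further open (past 1.15 rad) (value of joint flap above 1.15 rad).
It fails at once if the robot presses on the machine with more than 30 N (contact force between any of the fingers, the arm and washer above 30 N).
It fails at once if the mug, jar or brush is shifted more than 10 mm, lifted or tipped (distance of any of mug, jar, brush from where it was at the start of the episode above 0.01 m or angle between any of mug, jar, brush's own z axis and vertical above 0.15 rad).
It also fails if it takes over 42 s, if anything falls off the work surface, if the arm or the gripper's body presses on something with over 40 N, if the wrist force passes 120 N, or if a joint passes its speed limit or range.

## Working session

There is one attempt and no reset: what is moved stays moved. The work goes in short steps, Python scripts to look and compute and a shell command to move; the robot and the scene stay as the last step left them, time stands still between calls to the robot, and variables do not carry over. Pictures are saved under pics/ and viewed, at most 10 in all, crops included, and the job is handed in when it is done.

```bash
mkdir -p pics; python3 - <<'E'
from bench import ctrl,get_image
import cv2,numpy as np
s=ctrl.get_state(); print(s)
for n in("scene","top"):
    i=get_image(n); cv2.imwrite(f"pics/{n}0.png",i["pixels"][:,:,::-1]); np.savez(f"{n}0.npz",**i)
    print(n,i["fx"],i["fy"],i["cx"],i["cy"],np.round(i["T"],4).tolist())
E
```

```text
{'time': 0.0, 'joint_positions': array([-1.15188391,  0.32181761, -0.07006412,  1.45169303,  0.02260153,
        1.37076382, -0.05690279]), 'qd': array([ 0.00011902,  0.00023391,  0.00161444,  0.00038435,  0.00038264,
        0.00272996, -0.00039305]), 'joint_torque': array([ 1.85775007e-04, -4.91292751e+01, -4.03902456e-01, -3.12518835e+01,
       -6.39309967e-02,  4.43001674e-02,  2.03352815e-04]), 'position': array([0.25584128, 0.59693356, 0.22145579]), 'tool_rot': array([-6.31475266e-01, -3.07718947e+00,  2.94484072e-03]), 'ft_force': array([ 0.01099982, -0.62065094, -0.08909783]), 'torque': array([-0.06635029,  0.02093265,  0.01237291]), 'grip_force': 0.0, 'grip_width': 0.9963430489432831}
scene 424.00906418832903 424.00906418832903 319.56978664521125 193.17947684564348 [[0.8404, 0.2841, -0.4615, 0.963], [0.5419, -0.4563, 0.7058, -0.5534], [-0.01, -0.8433, -0.5374, 0.6504], [0.0, 0.0, 0.0, 1.0]]
top 498.8035174918937 498.8035174918937 319.2348122461002 193.87934275034254 [[0.0191, -0.9916, 0.1281, 0.4673], [-0.9998, -0.0183, 0.0081, -0.019], [-0.0057, -0.1282, -0.9917, 1.1305], [0.0, 0.0, 0.0, 1.0]]
```

View pics/scene0.png

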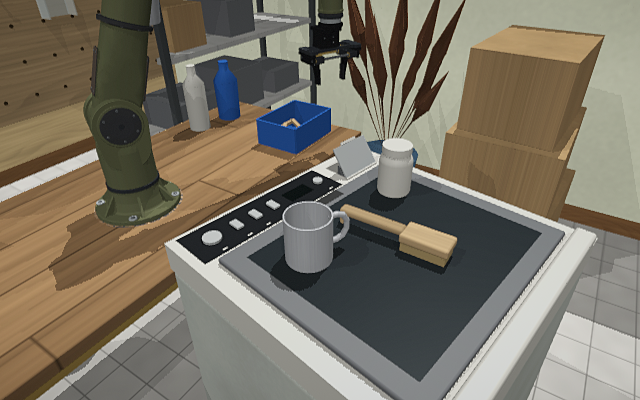

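View pics/top0.png

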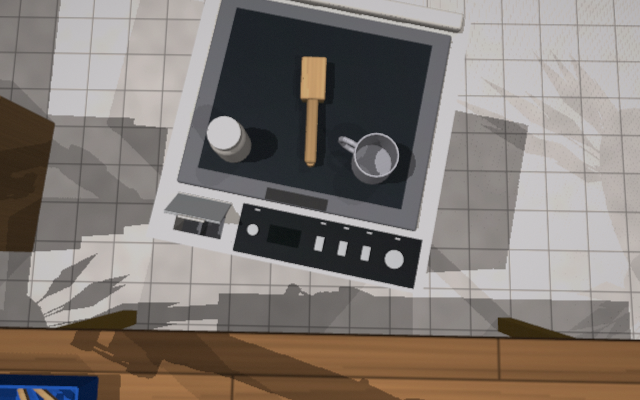

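The top view shows the Start key at (394,259), the Power key at (252,230) and the open flap around (165–232, 195–222). In the scene view they are at (212,237), (318,180) and about (355,158). I'll triangulate these and zoom in on the flap.

```bash
cat > h.py <<'E'
import numpy as np,cv2
C={n:dict(np.load(f"{n}0.npz")) for n in("scene","top")}
def K(c): return np.array([[c["fx"],0,c["cx"]],[0,c["fy"],c["cy"]],[0,0,1.]])
def P(c): return K(c)@np.linalg.inv(c["T"])[:3]
def tri(a,b):
    X=cv2.triangulatePoints(P(C["scene"]),P(C["top"]),np.array(a,float),np.array(b,float))[:,0]; return X[:3]/X[3]
def proj(n,X):
    u=P(C[n])@np.r_[X,1]; return u[:2]/u[2]
def onz(n,p,z):
    c=C[n]; d=c["T"][:3,:3]@np.linalg.inv(K(c))@np.r_[p,1]; o=c["T"][:3,3]; return o+d*(z-o[2])/d[2]
E
python3 - <<'E'
from h import *
S=tri((212,237),(394,259)); W=tri((318,180),(252,230)); print(S,W,np.linalg.norm(S-W))
for n,p,q in (("scene",(212,237),(318,180)),("top",(394,259),(252,230))):
    for z in (S[2],W[2]): 
        a,b=onz(n,p,z),onz(n,q,z); print(n,z,a,b,np.linalg.norm(a-b))
t=C["top"]["pixels"][180:250,145:445,::-1]; s=C["scene"]["pixels"][125:265,170:400,::-1]
t=cv2.resize(t[:, :110],None,fx=5,fy=5,interpolation=2); s=cv2.resize(s[0:70,130:230],None,fx=5,fy=5,interpolation=2)
o=np.zeros((700,550,3),np.uint8);o=np.zeros((350,1050,3),np.uint8);o[:350,:550]=t;o[:350,550:]=s
cv2.imwrite("pics/crop.png",cv2.resize(o,(798,266)))
E
```

```text
[ 0.46899293 -0.15516319  0.17473405] [0.51940641 0.11714101 0.17238702] 0.27694151567695563
scene 0.17473405349781507 [ 0.46940612 -0.15485337  0.17473405] [0.52234013 0.11474371 0.17473405] 0.27474459981092003
scene 0.17238702163357478 [ 0.46697101 -0.1528868   0.17238702] [0.52016619 0.1180404  0.17238702] 0.27610011964905107
top 0.17473405349781507 [ 0.46873598 -0.15543978  0.17473405] [0.51862598 0.11629438 0.17473405] 0.2762760650183471
top 0.17238702163357478 [ 0.46873948 -0.15577486  0.17238702] [0.51875199 0.1166266  0.17238702] 0.2769545257072048
```

View pics/crop.png

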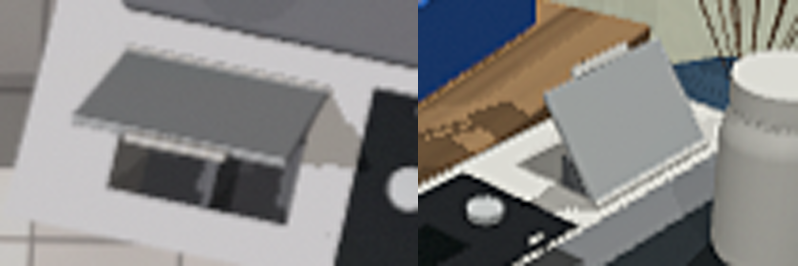

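```bash
python3 - <<'E'
from h import *
n=dict(FR=((333.7,149.2),(220,222.1)),FL=((361.6,135.5),(164,211)),HR=((348.4,179),(231.8,204.2)),HL=((376.3,163.2),(178.4,192.4)))
p={k:tri(*v) for k,v in n.items()}
for k in p: print(k,p[k].round(4))
F=(p["FR"]+p["FL"])/2;H=(p["HR"]+p["HL"])/2
print(F,H,np.linalg.norm(F-H),np.linalg.norm(p["FR"]-p["FL"]),np.linalg.norm(p["HR"]-p["HL"]))
d=H-F;print("ang",np.arctan2(-d[2],np.hypot(d[0],d[1])), "yaw row",np.arctan2(p["FL"][0]-p["FR"][0],p["FL"][1]-p["FR"][1]))
from bench import ctrl
from scipy.spatial.transform import Rotation as R
print(R.from_rotvec(ctrl.get_state()["tool_rot"]).as_matrix().round(3))
E
```

```text
FR [0.5293 0.1674 0.2292]
FL [0.5466 0.2702 0.2264]
HR [0.5701 0.1595 0.169 ]
HL [0.59   0.2641 0.1669]
[0.53795113 0.21879138 0.2277891 ] [0.58004578 0.21178887 0.16793415] 0.07350925129194687 0.10421639625743509 0.10646250904325744
ang 0.9514371506527034 yaw row 0.1661451969848956
[[-0.919  0.394 -0.001]
 [ 0.394  0.919 -0.002]
 [-0.    -0.002 -1.   ]]
```

Triangulated points agree with the sizes given: 277 mm between the keys (275), a 73 × 105 mm flap (72 × 106), and a flap angle of about 0.95 rad. Next I rise, square the tool to the washer and close the fingers, then check clearance to the jar and mug.

```bash
python3 -m crank '[[[0,0,-10,-0.0223,1],[0,0,-10,-0.0223,1],[0,0,-10,-0.0223,1],[0,0,-10,-0.0223,1],[0,0,-10,-0.0223,1],[0,0,-10,-0.0223,1],[0,0,-10,-0.0223,1],[0,0,-10,-0.0223,1],[0,0,-10,-0.0223,1],[0,0,-10,-0.0223,1]]]' 10
cat >> h.py <<'E'
wx=np.array([.9835,-.181,0]);wy=np.array([.181,.9835,0]);hinge=np.array([.5751,.212,.1660]);start=np.array([.469,-.155,.1743])
def go(t):
    from bench import ctrl
    from scipy.spatial.transform import Rotation as R
    s=ctrl.get_state();M=R.from_rotvec(s["tool_rot"]).as_matrix()
    print("t",s["time"],"pos",s["position"].round(4),"f",s["ft_force"].round(2),"w",s["grip_width"],"yaw",np.arctan2(M[0,1],M[1,1]),"delta tool mm",(M.T@(t-s["position"])*1e3).round(1))
def flap_tcp(a,r=.062): return hinge-wx*(r*np.cos(a)-.005*np.sin(a)-.0095)+np.array([0,0,r*np.sin(a)+.005*np.cos(a)])
E
python3 - <<'E'
from h import *
go(flap_tcp(.95)+[0,0,.02])
for a in(.95,.7,.5,.3,.15,0): print(a,flap_tcp(a).round(4))
for k,p,z in(("jar",(225,134),.283),("mug",(377,153),.263)):
    X=onz("top",p,z); d=X-hinge; print(k,X,"behind hinge",d@wx,"left",d@wy, "vs start",(X-start)@wx,(X-start)@wy)
E
```

```text
time: 0.93
position: [0.256, 0.5975, 0.3236]
tool_rot: [0.282, 3.129, 0.0]
ft_force: [-0.2, 0.5, 0.0]
grip_width: 0.326
grip_force: 0.0
t 0.9333 pos [0.256  0.5975 0.3236] f [-0.23  0.53  0.01] w 0.32599714890204406 yaw 0.1795197161933922 delta tool mm [-360.3 -322.2   84.2]
0.95 [0.553  0.2161 0.2193]
0.7 [0.541  0.2183 0.2098]
0.5 [0.5333 0.2197 0.2001]
0.3 [0.5276 0.2207 0.1891]
0.15 [0.5249 0.2212 0.1802]
0 [0.5235 0.2215 0.171 ]
jar [0.67891287 0.15412292 0.283     ] behind hinge 0.1125757098857526 left -0.0381319804118062 vs start 0.1504980598857526 0.3420166195881938
mug [ 0.65422848 -0.112769    0.263     ] behind hinge 0.13660605092095213 left -0.3050880525929982 vs start 0.17452840092095212 0.07506054740700178
```

```bash
for i in 1; do python3 -m crank '[[[-18,-16,0,0,1],[-18,-16,0,0,1],[-18,-16,0,0,1],[-18,-16,0,0,1],[-18,-16,0,0,1],[-18,-16,0,0,1],[-18,-16,0,0,1],[-18,-16,0,0,1],[-18,-16,0,0,1],[-18,-16,0,0,1]]]'; done
python3 -m crank '[[[-18,-16,0,0,1],[-18,-16,0,0,1],[-18,-16,0,0,1],[-18,-16,0,0,1],[-18,-16,0,0,1],[-18,-16,0,0,1],[-18,-16,0,0,1],[-18,-16,0,0,1],[-18,-16,0,0,1],[-18,-16,0,0,1]]]'
python3 -c "
from h import *
go(flap_tcp(.95)+[0,0,.01])"
```

```text
time: 1.77
position: [0.4047, 0.4066, 0.3232]
tool_rot: [0.283, 3.129, 0.0]
ft_force: [0.4, 0.5, 0.4]
grip_width: 0.006
grip_force: 0.0
time: 2.6
position: [0.5528, 0.2167, 0.3232]
tool_rot: [0.283, 3.129, 0.0]
ft_force: [0.4, 0.2, -0.9]
grip_width: 0.006
grip_force: 0.0
t 2.6 pos [0.5528 0.2167 0.3232] f [ 0.42  0.21 -0.85] w 0.005615088630685486 yaw 0.18045304735037013 delta tool mm [-0.2 -0.6 93.9]
```

```bash
python3 -m crank '[[[0,0,10,0,1],[0,0,10,0,1],[0,0,10,0,1],[0,0,10,0,1],[0,0,10,0,1],[0,0,10,0,1],[0,0,10,0,1],[0,0,10,0,1],[0,0,8,0,1],[0,0,0,0,1]]]'
python3 - <<'E'
from h import *
from bench import get_image
go(flap_tcp(.95))
s=get_image("scene")["pixels"][80:230,270:420,::-1];t=get_image("top")["pixels"][150:270,130:280,::-1]
o=np.zeros((600,800,3),np.uint8);o[:400,:400]=cv2.resize(s,(400,400));o[:320,400:]=cv2.resize(t,(400,320));cv2.imwrite("pics/c2.png",o[:400])
E
```

```text
time: 3.43
position: [0.5512, 0.2174, 0.2322]
tool_rot: [-0.285, -3.126, 0.003]
ft_force: [0.4, 0.1, 0.1]
grip_width: 0.006
grip_force: 0.0
t 3.4333 pos [0.5512 0.2174 0.2322] f [0.42 0.11 0.14] w 0.005543076521659965 yaw 0.18158421198280994 delta tool mm [-2.  -0.9 12.9]
```

View pics/c2.png

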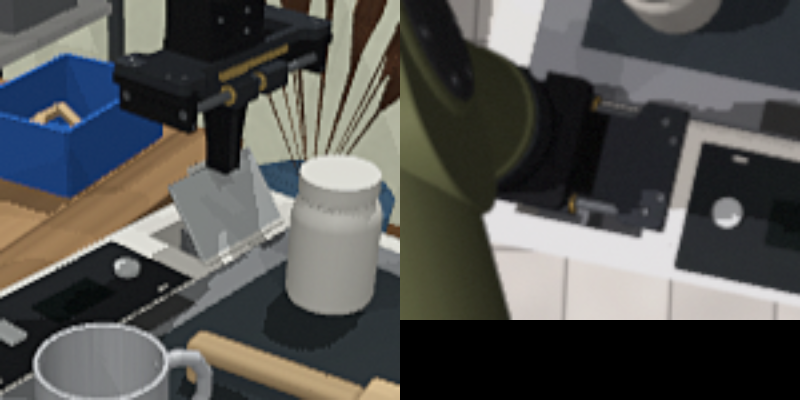

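The picture shows the closed fingertips just behind and above the flap's upper face, in the middle of the flap, with the jar clear. I'll start down along the arc.

```bash
python3 -m crank '[[[0,0,4,0,1],[0,0,4,0,1],[0,0,4,0,1],[1.5,0,2,0,1],[2.5,0,2,0,1],[2.5,0,2,0,1],[2,0,2,0,1],[0,0,0,0,1]]]'
python3 -m crank '[[[2,0,3,0,1],[2,0,3,0,1],[1.5,0,3,0,1],[1.5,0,3,0,1],[0,0,0,0,1]]]'
python3 -c "
from h import *
go(flap_tcp(.5))"
```

```text
time: 4.2
position: [0.5432, 0.2193, 0.2141]
tool_rot: [-0.284, -3.128, 0.0]
ft_force: [-0.3, 0.0, 0.5]
grip_width: 0.006
grip_force: 0.2
time: 4.62
position: [0.5362, 0.2206, 0.2017]
tool_rot: [-0.284, -3.127, 0.001]
ft_force: [-0.7, 1.2, -0.5]
grip_width: 0.005
grip_force: 0.1
t 4.6167 pos [0.5362 0.2206 0.2017] f [-0.66  1.19 -0.45] w 0.005422270208442423 yaw 0.18130369846073854 delta tool mm [ 2.7 -1.4  1.6]
```

```bash
python3 -m crank '[[[2,0,3,0,1],[2,0,3,0,1],[1.5,0,3,0,1],[1,0,3,0,1],[1,0,3,0,1],[1,0,3,0,1],[0.5,0,3,0,1],[0,0,0,0,1]]]'
python3 -m crank '[[[0.5,0,2,0,1],[0,0,2,0,1],[0,0,1,0,1],[0,0,0,0,1]]]'
python3 -c "
from h import *
go(flap_tcp(0))"
```

```text
time: 5.28
position: [0.5276, 0.222, 0.1808]
tool_rot: [-0.285, -3.128, 0.001]
ft_force: [0.4, -0.4, -0.1]
grip_width: 0.005
grip_force: 0.0
time: 5.62
position: [0.5274, 0.2222, 0.1762]
tool_rot: [-0.285, -3.128, 0.0]
ft_force: [0.4, -0.1, -0.2]
grip_width: 0.004
grip_force: 0.0
t 5.6167 pos [0.5274 0.2222 0.1762] f [ 0.41 -0.14 -0.15] w 0.004365013532351398 yaw 0.18171869939786003 delta tool mm [ 3.7 -1.4  5.2]
```

```bash
python3 - <<'E'
from h import *
from bench import get_image
s=get_image("scene")["pixels"][100:220,290:410,::-1];cv2.imwrite("pics/c3.png",cv2.resize(s,(480,480)))
E
```

```text
(no output)
```

View pics/c3.png

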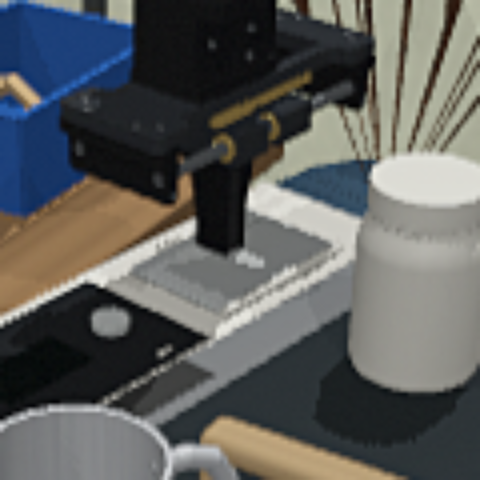

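The flap is following the fingers and is almost flat. I'll keep pushing in small steps until the force shows it has reached its stop.

```bash
python3 -m crank '[[[1,0,1,0,1],[1,0,1,0,1],[0,0,1,0,1],[0,0,0,0,1],[0,0,0,0,1]]]'
python3 -m crank '[[[0,0,1,0,1],[0,0,0,0,1],[0,0,0,0,1]]]'
```

```text
time: 6.08
position: [0.5268, 0.2224, 0.1754]
tool_rot: [0.286, 3.126, 0.002]
ft_force: [0.3, -1.6, 6.6]
grip_width: 0.004
grip_force: 3.3
time: 6.33
position: [0.5269, 0.2224, 0.1752]
tool_rot: [0.286, 3.125, 0.002]
ft_force: [-2.1, -1.2, 10.8]
grip_width: 0.007
grip_force: 5.4
```

```bash
python3 -m crank '[[[0,0,1,0,1],[0,0,0,0,1],[0,0,0,0,1]]]'
```

```text
time: 6.58
position: [0.5269, 0.2224, 0.1751]
tool_rot: [0.286, 3.125, 0.003]
ft_force: [-3.7, -2.6, 14.6]
grip_width: 0.002
grip_force: 7.4
```

Contact is firm at z = 0.175, with 14.6 N and no further motion. I'll rise, move across to above the Start key and check the flap.

```bash
python3 -m crank '[[[0,0,-8,0,1],[0,0,-12,0,1],[0,0,-15,0,1],[0,0,-15,0,1],[0,0,-15,0,1],[0,0,-10,0,1],[0,0,0,0,1]]]'
python3 -m crank '[[[0,-20,0,0,1],[0,-20,0,0,1],[0,-20,0,0,1],[0,-20,0,0,1],[0,-20,0,0,1],[0,-20,0,0,1],[0,-20,0,0,1],[0,-20,0,0,1],[0,-20,0,0,1],[0,-20,0,0,1]]]'
python3 - <<'E'
from h import *
from bench import get_image
go(start+[0,0,.02])
s=get_image("scene")["pixels"];t=get_image("top")["pixels"]
o=np.zeros((400,800,3),np.uint8);o[:,:400]=cv2.resize(s[125:225,290:390,::-1],(400,400));o[:320,400:]=cv2.resize(t[180:260,145:245,::-1],(400,320));cv2.imwrite("pics/c4.png",o)
E
```

```text
time: 7.17
position: [0.5268, 0.2232, 0.2493]
tool_rot: [0.285, 3.125, 0.004]
ft_force: [0.5, 0.1, 0.7]
grip_width: 0.006
grip_force: 0.0
time: 8.0
position: [0.4888, 0.0249, 0.2457]
tool_rot: [-0.285, -3.127, 0.0]
ft_force: [-0.1, 0.0, 0.1]
grip_width: 0.008
grip_force: 0.0
t 8.0 pos [0.4888 0.0249 0.2457] f [-0.08  0.04  0.05] w 0.007550808984938471 yaw 0.1816800143170694 delta tool mm [ -13.1 -180.5   51.4]
```

View pics/c4.png

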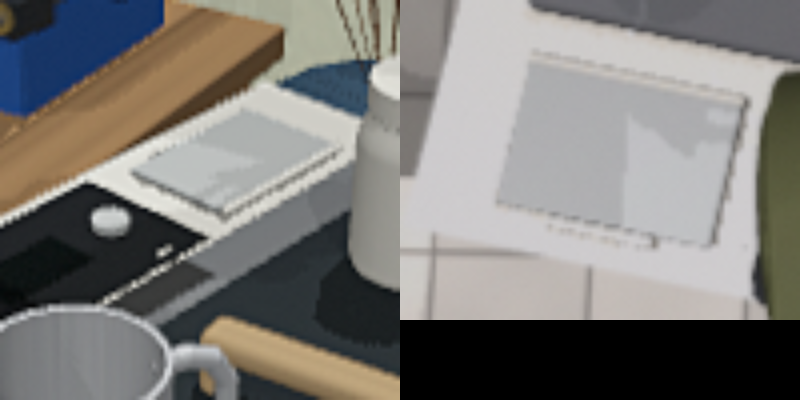

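The flap now lies flat: its outline is flush in the scene view, and the top view shows a full-size rectangle. Now to the Start key.

```bash
python3 -m crank '[[[-1.5,-20,0,0,1],[-1.5,-20,0,0,1],[-1.5,-20,0,0,1],[-1.5,-20,0,0,1],[-1.5,-20,0,0,1],[-1.5,-20,0,0,1],[-1.5,-20,0,0,1],[-1.5,-20,0,0,1],[-1,-20,0,0,1],[0,0,0,0,1]]]'
python3 -m crank '[[[0,0,8,0,1],[0,0,8,0,1],[0,0,8,0,1],[0,0,8,0,1],[0,0,8,0,1],[0,0,6,0,1],[0,0,6,0,1],[0,0,0,0,1]]]'
python3 - <<'E'
from h import *
from bench import get_image
go(start)
s=get_image("scene")["pixels"];t=get_image("top")["pixels"]
o=np.zeros((400,800,3),np.uint8);o[:,:400]=cv2.resize(s[170:270,165:265,::-1],(400,400));o[:,400:]=cv2.resize(t[200:300,330:430,::-1],(400,400));cv2.imwrite("pics/c5.png",o)
E
```

```text
time: 8.93
position: [0.4689, -0.1572, 0.2462]
tool_rot: [-0.293, -3.127, 0.003]
ft_force: [-0.5, -0.9, 0.9]
grip_width: 0.003
grip_force: 0.0
time: 9.6
position: [0.469, -0.1532, 0.1931]
tool_rot: [-0.285, -3.126, -0.0]
ft_force: [-0.1, -0.3, -0.3]
grip_width: 0.009
grip_force: 0.0
t 9.6 pos [ 0.469  -0.1532  0.1931] f [-0.06 -0.34 -0.28] w 0.00883427832761873 yaw 0.1815619442711009 delta tool mm [-0.4 -1.8 18.8]
```

View pics/c5.png

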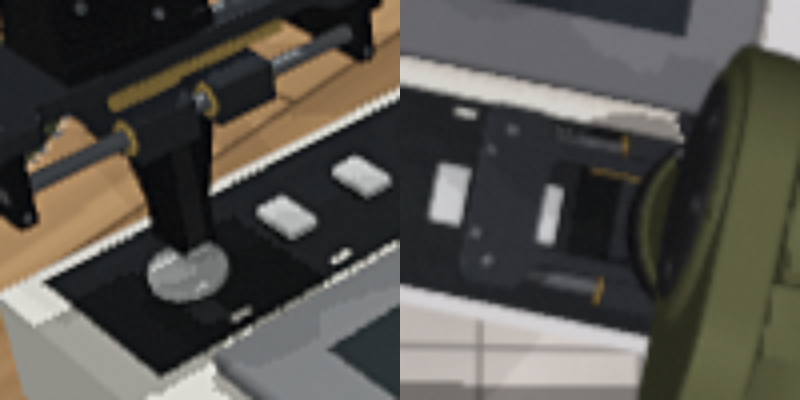

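The fingertips are centred above the Start key, with the neighbouring keys clear. Now I press in small steps.

```bash
python3 -m crank '[[[0,0,4,0,1],[0,0,4,0,1],[0,0,3,0,1],[0,0,2,0,1],[0,0,1,0,1],[0,0,0,0,1],[0,0,0,0,1]]]'
python3 -m crank '[[[0,0,1,0,1],[0,0,1,0,1],[0,0,0,0,1],[0,0,0,0,1]]]'
```

```text
time: 10.28
position: [0.4698, -0.1536, 0.1806]
tool_rot: [0.285, 3.129, 0.0]
ft_force: [0.6, -0.4, 0.5]
grip_width: 0.001
grip_force: 0.0
time: 10.62
position: [0.4698, -0.1535, 0.1786]
tool_rot: [0.285, 3.129, 0.0]
ft_force: [-0.2, -0.2, 0.4]
grip_width: 0.008
grip_force: 0.0
```

```bash
python3 -m crank '[[[0,0,1,0,1],[0,0,1,0,1],[0,0,0,0,1],[0,0,0,0,1]]]'
```

```text
time: 10.95
position: [0.4698, -0.1536, 0.1768]
tool_rot: [0.285, 3.128, 0.0]
ft_force: [-0.6, -0.3, 3.2]
grip_width: 0.008
grip_force: 1.3
```

```bash
python3 -m crank '[[[0,0,1,0,1],[0,0,1,0,1],[0,0,0,0,1],[0,0,0,0,1]]]'
```

```text
time: 11.28
position: [0.4699, -0.1536, 0.1747]
tool_rot: [0.285, 3.128, 0.0]
ft_force: [-1.7, -0.1, 4.9]
grip_width: -0.002
grip_force: 2.1
```

```bash
python3 -m crank '[[[0,0,1,0,1],[0,0,1,0,1],[0,0,0,0,1],[0,0,0,0,1]]]'
```

```text
time: 11.62
position: [0.4699, -0.1536, 0.1743]
tool_rot: [0.285, 3.128, 0.001]
ft_force: [-5.5, 0.6, 14.4]
grip_width: 0.008
grip_force: 7.0
```

The key is at its stop: the force jumped to 14 N at z = 0.1743. That implies a deck height of 0.170, which agrees with the flap's stop at 0.175 (5 mm above the deck). Now I withdraw.

```bash
python3 -m crank '[[[0,0,-4,0,1],[0,0,-8,0,1],[0,0,-15,0,1],[0,0,-20,0,1],[0,0,-20,0,1],[0,0,-20,0,1],[0,0,-20,0,1],[0,0,-20,0,1],[0,0,-20,0,1],[0,0,0,0,1]]]'
python3 -m crank '[[[0,0,0,0,1],[0,0,0,0,1],[0,0,0,0,1],[0,0,0,0,1]]]'
python3 - <<'E'
from h import *
from bench import get_image
cv2.imwrite("pics/end.png",get_image("scene")["pixels"][:,:,::-1])
E
```

```text
time: 12.45
position: [0.4715, -0.1541, 0.3233]
tool_rot: [0.285, 3.122, -0.0]
ft_force: [0.8, -0.3, -0.0]
grip_width: 0.006
grip_force: 0.0
time: 12.78
position: [0.4693, -0.1534, 0.3184]
tool_rot: [-0.285, -3.127, -0.0]
ft_force: [0.3, -0.6, 0.8]
grip_width: 0.009
grip_force: 0.0
```

View pics/end.png

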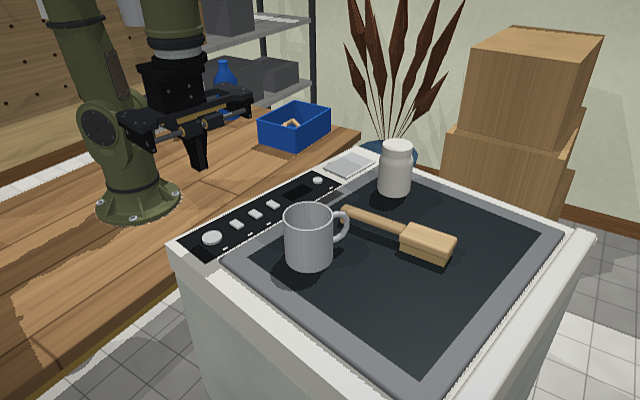

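The picture shows the flap shut at (348,163), the Start key up again at (212,238), the mug, jar and brush where they were, and the arm clear.

```bash
python3 -c "
from bench import job
print(job.close_job())"
```

```text
the job is handed in; nothing more can be done
None
```

The flap is shut, the Start key was pressed to its stop and came back up, no other key was touched, the mug, jar and brush look unmoved, and the job was handed in with the arm clear; no verdict was returned.

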